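Put three slotting arbors back in their own setup kits

ROBOT

A 6-joint arm with a two-finger parallel gripper is mounted at the origin on a cart in front of the work surface, level with it; the furniture and walls round the work are solid. World frame = base frame: x ahead of the robot, y to its left, z up, the work surface at z = 0. Lengths are in m, angles in rad, forces in N, time in s.
With the tool pointing down it reaches from about 0.25 to 0.85 m from the base axis. Payload 12.5 kg.
Tool frame: the origin (TCP) lies between the finger pads; the fingertips stand 19 mm ahead of it and the grasp point (between the pads) is the TCP; y points along the fingers, x is the direction in which the jaws open and shut, and the axes are right-handed (so a half turn about y gives the same grasp; the last joint's range is limited). The gripper opens to 93 mm and grips with 3 to 60 N. Pads are 15 mm wide; open, the fingers measure 128 mm over their backs; the gripper's body (75 mm by 188 mm) begins 65 mm behind the grasp point.
Start: joints at [-0.085, 0.351, 1.652, -0, 1.139, -0.085], TCP at [0.55, 0, 0.217] pointing down, gripper open.
Joint ranges: [-2.75, 2.75], [-0.79, 2.1], [0.01, 2.65], [-1.57, 4.71], [0.07, 3.14], [-2.87, 2.87]. Speed limits (rad/s): [2.22, 2.22, 2.79, 3.14, 3.14, 3.14].

INTERFACE

Orientations are given as a 3x3 rotation matrix whose columns are the frame's x, y, z axes.
In Python, from rig import r, vision gives the robot as it stands. The module is installed in compiled form; this text tells all that it offers.
- The arm moves only by the tool carry_out, never from a script. Its argument "deltas" is a list that holds one entry, the list of rows, each a list of 7 numbers: the shift along the tool's x, y, z in m, then the turn, a rotation vector about the tool's x, y, z in degrees, then the finger opening in m, from 0 to 0.093. In form: [[[tx, ty, tz, ax, ay, az, jaw], ...]]. A call has 1 to 12 rows; each row is the pose to reach, as a shift and turn from the pose commanded when the call began, along the tool's axes at that moment; what a row does not reach only later rows make up. A row lasts 1/10 s, in which the tool goes at most 50 mm and 8.59 degrees, less where a joint would pass 70% of its speed; a pose out of reach is approached as far as the arm can. A call with a gripper value outside its range is refused whole. The fingers move at their own pace and stop on an object; "grip_force" is the grip in N (left out, the last holds). Time passes only in rows, so rows that repeat a pose let the fingers close. It gives the time, the measured TCP pose, the force and the opening at its end, in the units of the state.
- r.get_obs(): the state, without advancing time (a new reading comes with each control period).
- vision.grab_frame(name): name is "scene" or "side" or "wrist"; returns a dict with "img" (400x640x3 uint8, red, green, blue), "fx", "fy", "cx", "cy" (pixels), "distortion" ([k1, k2, p1, p2, k3] as OpenCV has them; the pictures are not rectified), "rvec" (rotation vector, rad) and "tvec" (3), from world to camera coordinates, as OpenCV has them. Camera axes: x right, y down, z forward; pixel columns grow to the right and rows downward; lengths in m; the calibration is good to about 2 mm. A picture is of the moment at which its call begins. There is no depth.
- r.sign_off(): hands the job in, once; it reports no verdict.
The state is a dict: "time_s": time; "joints": joint angles; "joint_vel": joint speeds; "tau": joint torques, N m; "tcp_pos": TCP position; "ee_rot": TCP orientation; "wrist_force": force on the tool from outside, world axes, zero at the start; "wrist_torque": the same for the moment, N m; "opening": finger opening in m.
Only numpy, scipy, OpenCV 4.12 (cv2) and the standard library are available. Lean on these libraries where they do the work, as an engineer would, in place of code of your own. Each camera call takes 0.05 s, during which the arm holds its last target. There are 200 camera calls.

TASK

The slotting machine's three saw arbors have been put back in one another's setup kits: exchange them so that each arbor stands fully home in the kit painted like its collar. No two fit in one block, so park one in the empty grey stand on the way; keep the arbors upright, lower them in rather than dropping them (the saw teeth chip), and leave the tin, the sanding block and the brush where they are.

Things in the scene. Friction and masses are not known exactly. Their poses are not given: they have to be found in the camera images.
- red_arbor: round slotting arbor with red collar, one 3 mm saw; loose, 0.32 kg, upright, 106 mm tall. Origin: its lower tip; z up. In mm above it: taper shank 0-44 (10 wide at the tip, 31 at the top), flange 44-53 (48 wide), saws 54-63 (58 wide), red collar 63-69 (40 wide), nut 69-76 (25 wide), plain steel journal 76-106 (20 wide): grasp this from above. Starts seated in another kit.
- blue_arbor: round slotting arbor with blue collar, two thin saws side by side; loose, 0.32 kg, upright, 106 mm tall. Origin: its lower tip; z up. In mm above it: taper shank 0-44 (10 wide at the tip, 31 at the top), flange 44-53 (48 wide), saws 54-63 (58 wide), blue collar 63-69 (40 wide), nut 69-76 (25 wide), plain steel journal 76-106 (20 wide): grasp this from above. Starts seated in another kit.
- yellow_arbor: round slotting arbor with yellow collar, one wide 6 mm saw; loose, 0.32 kg, upright, 106 mm tall. Origin: its lower tip; z up. In mm above it: taper shank 0-44 (10 wide at the tip, 31 at the top), flange 44-53 (48 wide), saws 54-63 (58 wide), yellow collar 63-69 (40 wide), nut 69-76 (25 wide), plain steel journal 76-106 (20 wide): grasp this from above. Starts seated in another kit.
- red_kit: fixed red base plate 80 x 110 x 8 mm with a black block 56 x 56 mm, its top 56 mm above the bench, bored upright 34 mm wide, 48 mm deep. A small fixed spacer ring beside the block belongs to it. Origin: on the bore's axis at bench height; plate from y -33 to +77 mm. A seated arbor's flange rests on the block, its origin 12 mm above this one.
- blue_kit: fixed blue base plate 80 x 110 x 8 mm with a black block 56 x 56 mm, its top 56 mm above the bench, bored upright 34 mm wide, 48 mm deep. A small fixed spacer ring beside the block belongs to it. Origin: on the bore's axis at bench height; plate from y -33 to +77 mm. A seated arbor's flange rests on the block, its origin 12 mm above this one.
- yellow_kit: fixed yellow base plate 80 x 110 x 8 mm with a black block 56 x 56 mm, its top 56 mm above the bench, bored upright 34 mm wide, 48 mm deep. A small fixed spacer ring beside the block belongs to it. Origin: on the bore's axis at bench height; plate from y -33 to +77 mm. A seated arbor's flange rests on the block, its origin 12 mm above this one.
- grey_stand: fixed grey base plate 80 x 110 x 8 mm with a black block 56 x 56 mm, its top 56 mm above the bench, bored upright 34 mm wide, 48 mm deep. Empty at the start. Origin: on the bore's axis at bench height; plate from y -33 to +77 mm. A seated arbor's flange rests on the block, its origin 12 mm above this one.
- part_tin: round tin, white with a dark green lid, 67 mm wide, 32 mm tall, loose bystander behind the work; origin under its centre
- sanding_block: brown sanding block, 46 x 76 x 26 mm, loose bystander behind the work; origin under its centre, y along its length
- brush: wooden dust brush lying flat, 163 x 27 x 12 mm, loose bystander in front; origin under its centre, y along the brush

How it is judged:
By the outcome, as a careful person would: the job done as asked, in the order asked, and still so for the second after the job is handed in, with the robot touching nothing.
It also fails if it takes over 104 s, if anything falls off the work surface, if the arm or the gripper's body presses on something with over 40 N, if the wrist force passes 120 N, or if a joint passes its speed limit or range.

## Working session

There is one attempt and no reset: what is moved stays moved. The work goes in short steps, Python scripts to look and compute and a tool call to move; the robot and the scene stay as the last step left them, time stands still between calls to the robot, and variables do not carry over. Pictures are saved under pics/ and viewed, about 12 in all and at most 16, crops included, and the job is handed in when it is done.

Besides the shell and the picture viewer there is one more tool, called after "Call:" as name(argument=value, ...) on one line, values as JSON. carry_out: Moves the arm, as the interface text tells. Its arguments: {"type":"object","properties":{"deltas":{"type":"array"},"grip_force":{"type":"number"}},"required":["deltas"]}

```bash
mkdir -p pics
python3 - <<'E'
from rig import r, vision
import cv2
o=r.get_obs();print(o['time_s'],o['tcp_pos'],o['ee_rot'],o['opening'])
for n in("scene","side","wrist"):
    f=vision.grab_frame(n);cv2.imwrite(f"pics/{n}0.png",f['img'][:,:,::-1])
    R=cv2.Rodrigues(f['rvec'])[0];print(n,f['fx'],f['distortion'],-R.T@f['tvec'])
E
```

```text
0.0 [5.49672527e-01 3.20325940e-05 2.16825885e-01] [[ 9.99999390e-01 -1.10116133e-03  8.53632963e-05]
 [-8.52506534e-05  1.02341168e-04  9.99999991e-01]
 [-1.10117005e-03 -9.99999388e-01  1.02247231e-04]] 0.09289209747843918
scene 483.98764824589483 [0.00917062 0.         0.         0.         0.        ] [-0.29746778  1.00782652  0.60986829]
side 396.087738375985 [-0.07279281  0.          0.          0.          0.        ] [ 0.51171165 -0.75192371  0.63586793]
wrist 319.45308240669107 [-0.02841353  0.          0.          0.          0.        ] [0.54960048 0.08291062 0.38459833]
```

View pics/scene0.png

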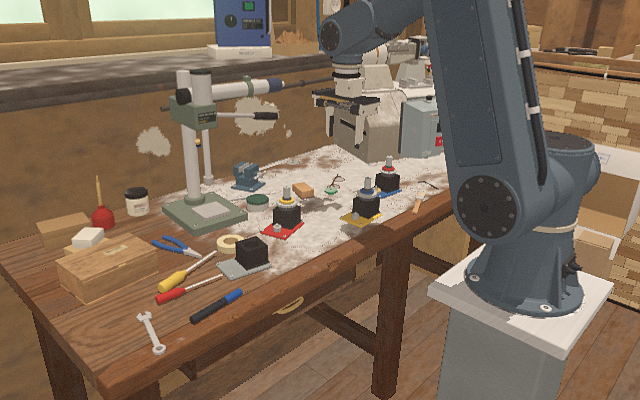

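View pics/side0.png

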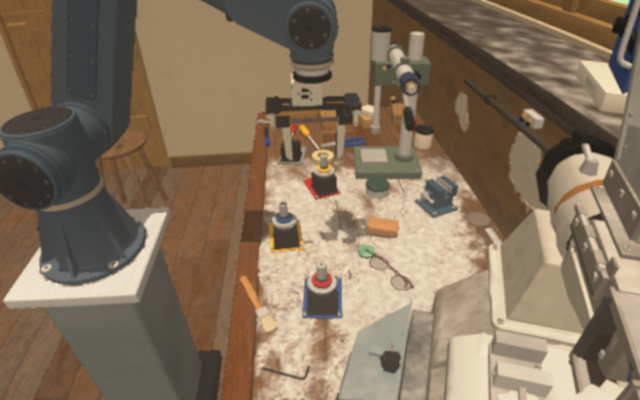

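View pics/wrist0.png

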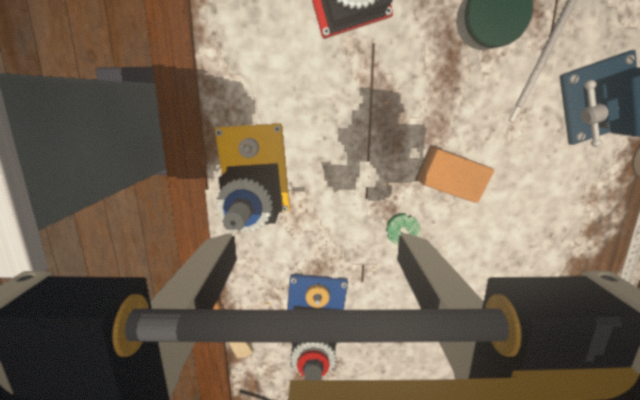

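The tops show red arbor in the blue kit, blue arbor in the yellow kit, yellow arbor in the red kit, and the grey stand empty at far left. I'll enlarge crops to read the journal tops.

```bash
python3 - <<'E'
import cv2,numpy as np
s=cv2.imread('pics/scene0.png');d=cv2.imread('pics/side0.png')
def crop(im,x,y,w,h,k):
    c=cv2.resize(im[y:y+h,x:x+w],None,fx=k,fy=k,interpolation=cv2.INTER_CUBIC)
    for i in range(0,w,10): cv2.putText(c,str(x+i),(i*k,8),0,.3,(0,255,0),1);cv2.line(c,(i*k,10),(i*k,14),(0,255,0),1)
    for j in range(0,h,10): cv2.putText(c,str(y+j),(0,j*k+3),0,.3,(0,255,0),1);cv2.line(c,(22,j*k),(26,j*k),(0,255,0),1)
    return c
cv2.imwrite('pics/sc.png',crop(s,210,150,200,130,4))
a=[crop(d,x,y,65,65,6) for x,y in((275,125),(295,140),(255,195),(295,255))]
cv2.imwrite('pics/sd.png',np.vstack([np.hstack(a[:2]),np.hstack(a[2:])])[:, :])
E
python3 -c "
import cv2;i=cv2.imread('pics/sd.png');cv2.imwrite('pics/sd.png',cv2.resize(i,(600,600)))"
```

```text
(no output)
```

View pics/sc.png

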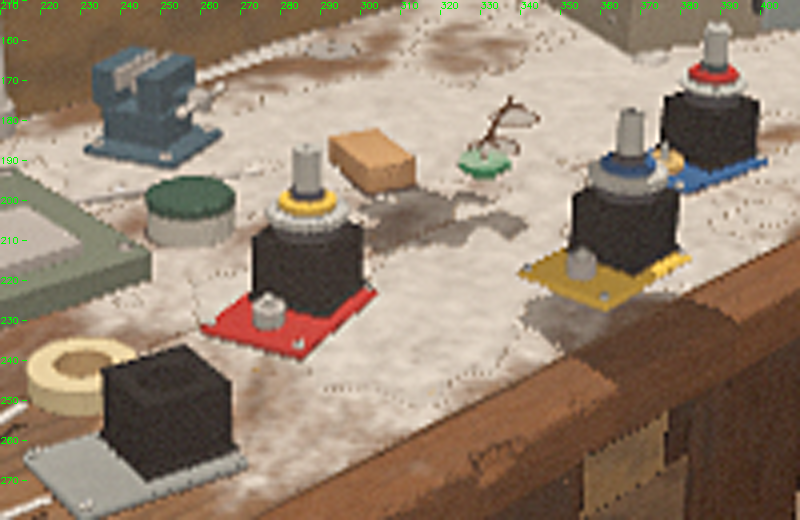

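View pics/sd.png

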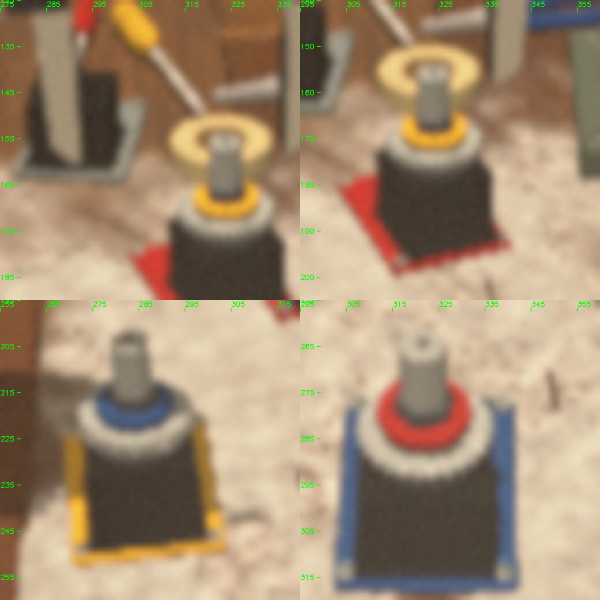

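Scene tops: yellow (286.4,187), blue (367.4,177.9), red (389.1,156.6), grey bore (251.4,242.9). Side tops: yellow (323.5,154.7), blue (283,202.8), red (321.2,263.3); the grey bore is hidden there by a finger.

```bash
cat > h.py <<'E'
from rig import r, vision
import cv2,numpy as np
def cam(n,f=None):
    f=f or vision.grab_frame(n)
    K=np.array([[f['fx'],0,f['cx']],[0,f['fy'],f['cy']],[0,0,1.]])
    return dict(K=K,D=np.array(f['distortion'],float),R=cv2.Rodrigues(f['rvec'])[0],t=np.array(f['tvec'],float).ravel(),img=f['img'])
def ray(c,p):
    u=cv2.undistortPoints(np.array([[p]],float),c['K'],c['D']).ravel()
    d=c['R'].T@np.r_[u,1];return -c['R'].T@c['t'],d/np.linalg.norm(d)
def tri(obs):
    A=0;b=0;rs=[ray(c,p) for c,p in obs]
    for o,d in rs:
        P=np.eye(3)-np.outer(d,d);A=A+P;b=b+P@o
    X=np.linalg.solve(A,b)
    return X,[np.linalg.norm(np.cross(X-o,d)) for o,d in rs]
def atz(c,p,z):
    o,d=ray(c,p);return o+d*(z-o[2])/d[2]
def proj(c,X): return cv2.projectPoints(np.array([X],float),cv2.Rodrigues(c['R'])[0],c['t'],c['K'],c['D'])[0].ravel()
E
python3 - <<'E'
from h import *
np.set_printoptions(precision=4,suppress=True)
s=cam('scene');d=cam('side');w=cam('wrist')
for n,a,b in(('Y',(286.4,187),(323.5,154.7)),('B',(367.4,177.9),(283,202.8)),('R',(389.1,156.6),(321.2,263.3))):
    X,e=tri([(s,a),(d,b)]);print(n,X,e,'wrist px',proj(w,X))
print('grey',atz(s,(251.4,242.9),.056), 'B wr',atz(w,(235,218),.118),'R wr',atz(w,(313,371),.118))
E
```

```text
Y [0.5849 0.1861 0.1181] [np.float64(0.00012267179658676333), np.float64(0.0001226717965867585)] wrist px [365.9469 -52.3931]
B [ 0.4759 -0.0261  0.1187] [np.float64(0.0001803200609105783), np.float64(0.0001803200609105094)] wrist px [234.5917 223.8484]
R [ 0.5455 -0.2263  0.1193] [np.float64(1.998552499015179e-05), np.float64(1.9985524990274583e-05)] wrist px [312.8819 394.116 ]
grey [0.4979 0.3801 0.056 ] B wr [ 0.4765 -0.0207  0.118 ] R wr [ 0.5457 -0.1951  0.118 ]
```

Heights (118–119 mm) match the text. Moving toward yellow, stopping short to check with the wrist camera.

Call:
carry_out(deltas=[[[0.01,0,0.045,0,0,0,0.093],[0.02,0,0.09,0,0,0,0.093],[0.03,0,0.13,0,0,0,0.06],[0.035,0,0.15,0,0,0,0.06],[0.035,0,0.15,0,0,0,0.06],[0.035,0,0.15,0,0,0,0.06]]])

```text
time_s: 0.9
tcp_pos: [0.5848, 0.1499, 0.2171]
ee_rot: [[1.0, -0.0, -0.001], [0.001, -0.0, 1.0], [-0.0, -1.0, -0.0]]
wrist_force: [0.4, -0.3, 0.2]
opening: 0.0657
```

Run:
```python
from h import *
o=r.get_obs();print(o['time_s'],o['tcp_pos'],o['opening'])
c=cam('wrist');s=cam('side');sc=cam('scene')
print('yel',proj(c,[.5849,.1861,.118]),'grey',proj(c,[.4979,.3801,.056]),'tcp',proj(c,o['tcp_pos']))
print('stand corner',atz(sc,(247,217),0.01),'col base',atz(sc,(200,199),0.02))
a=cv2.resize(c['img'],(800,500))
b=cv2.resize(s['img'][100:200,240:400],(800,500),interpolation=cv2.INTER_CUBIC)
cv2.imwrite('pics/w1.png',a[:,:,::-1]);cv2.imwrite('pics/s1.png',b[:,:,::-1])
```

```text
0.9 [0.58476029 0.14987748 0.21707698] 0.06565039913465158
yel [317.1225741  154.70951371] grey [217.11732947 -78.55283983] tcp [317.01450089 246.65177393]
stand corner [0.69050378 0.24037007 0.01      ] col base [0.86854839 0.2760641  0.02      ]
```

View pics/w1.png

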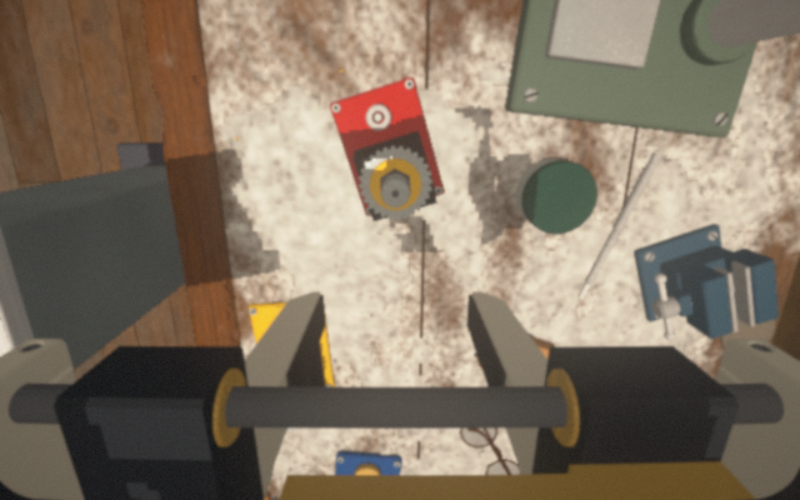

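Yellow top at pixel (316,154) vs. predicted (317,155): agrees within 1 mm. Descend and grip.

Call:
carry_out(deltas=[[[0,0,0.036,0,0,0,0.06],[0,0.04,0.036,0,0,0,0.06],[0,0.08,0.036,0,0,0,0.06],[0,0.109,0.036,0,0,0,0.06],[0,0.109,0.036,0,0,0,0.06],[0,0.109,0.036,0,0,0,0.03],[0,0.109,0.036,0,0,0,0.015],[0,0.109,0.036,0,0,0,0.01],[0,0.109,0.036,0,0,0,0.01],[0,0.109,0.036,0,0,0,0.01],[0,0.109,0.036,0,0,0,0.01]]], grip_force=30)

```text
time_s: 2.15
tcp_pos: [0.585, 0.1861, 0.1087]
ee_rot: [[1.0, 0.0, -0.0], [0.0, 0.0, 1.0], [0.0, -1.0, 0.0]]
wrist_force: [-2.0, -0.3, 4.1]
opening: 0.0187
```

Call:
carry_out(deltas=[[[0,-0.01,0,0,0,0,0.01],[0,-0.03,0,0,0,0,0.01],[0,-0.06,0,0,0,0,0.01],[0,-0.09,0,0,0,0,0.01],[-0.02,-0.095,0.03,0,0,0,0.01],[-0.05,-0.095,0.06,0,0,0,0.01],[-0.08,-0.095,0.09,0,0,0,0.01],[-0.085,-0.095,0.1,0,0,0,0.01],[-0.085,-0.095,0.1,0,0,0,0.01],[-0.085,-0.095,0.1,0,0,0,0.01]]])

```text
time_s: 3.15
tcp_pos: [0.5006, 0.2856, 0.2035]
ee_rot: [[1.0, 0.0, -0.0], [0.0, -0.0, 1.0], [0.0, -1.0, -0.0]]
wrist_force: [0.3, -0.6, -3.4]
opening: 0.019
```

Run:
```python
from h import *
o=r.get_obs();print(o['time_s'],o['tcp_pos'],o['opening'],o['wrist_force'])
c=cam('wrist');sc=cam('scene');d=cam('side')
print('grey',proj(c,[.4979,.3801,.056]),proj(d,[.4979,.3801,.056]),'redkit',proj(sc,[.585,.186,.056]),proj(d,[.585,.186,.056]))
k=lambda im,x,y,w,h,s:cv2.resize(im[y:y+h,x:x+w],None,fx=s,fy=s,interpolation=cv2.INTER_CUBIC)
a=np.hstack([k(c['img'],210,0,200,200,2),k(d['img'],270,110,80,80,5)])
b=np.hstack([k(sc['img'],220,180,80,80,5)[:200*2],k(sc['img'],220,180,80,80,5)*0])
cv2.imwrite('pics/w2.png',a[:,:,::-1]);cv2.imwrite('pics/s2.png',k(sc['img'],210,170,150,110,5)[:,:,::-1])
```

```text
3.15 [0.50057344 0.28556101 0.20352922] 0.018959555030780128 [ 0.32653419 -0.62893326 -3.35504389]
grey [313.93365223  83.93741749] [291.22225929 143.9642701 ] redkit [286.45284653 207.95984197] [323.80610189 174.37813025]
```

View pics/w2.png

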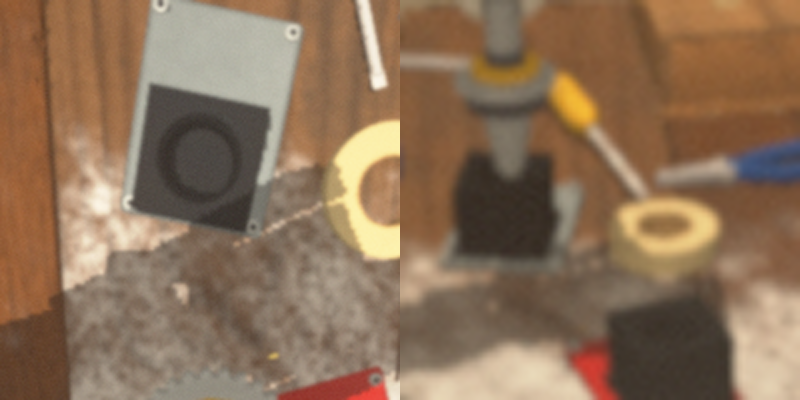

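View pics/s2.png

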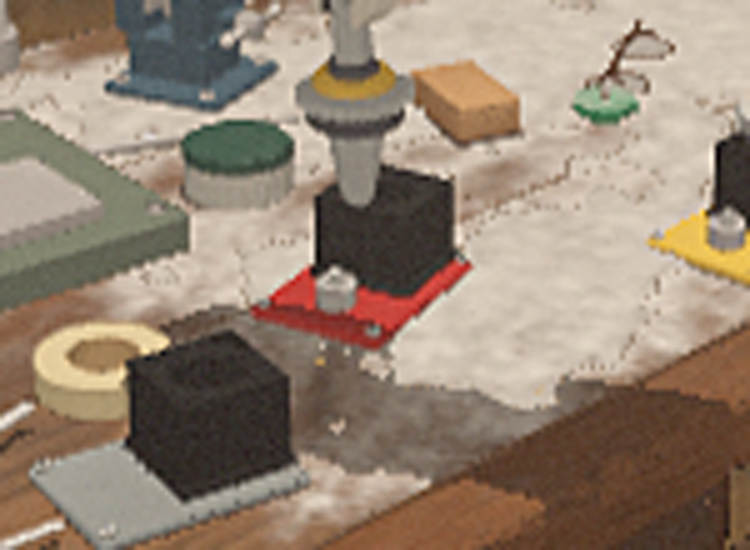

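Wrist: grey bore rim centre at ≈(308.9,78); scene: ≈(251.3,243.5); the arbor hangs upright in the jaws.

Run:
```python
from h import *
c=cam('wrist');sc=cam('scene')
print(tri([(c,(308.9,78)),(sc,(251.3,243.5))]),atz(c,(308.9,78),.056),atz(sc,(251.3,243.5),.056))
print(r.get_obs()['tcp_pos'])
```

```text
(array([0.49332447, 0.38451423, 0.05788021]), [np.float64(0.0003440116903868051), np.float64(0.0003440116903866829)]) [0.49349888 0.38488231 0.056     ] [0.49578686 0.38213405 0.056     ]
[0.50054874 0.28527282 0.20321061]
```

Call:
carry_out(deltas=[[[-0.003,0,0.045,0,0,0,0.01],[-0.0065,0,0.09,0,0,0,0.01],[-0.0065,0,0.099,0,0,0,0.01],[-0.0065,0.02,0.099,0,0,0,0.01],[-0.0065,0.04,0.099,0,0,0,0.01],[-0.0065,0.055,0.099,0,0,0,0.01],[-0.0065,0.065,0.099,0,0,0,0.01],[-0.0065,0.075,0.099,0,0,0,0.01],[-0.0065,0.08,0.099,0,0,0,0.01],[-0.0065,0.08,0.099,0,0,0,0.01]]])

```text
time_s: 4.4
tcp_pos: [0.4934, 0.3849, 0.1229]
ee_rot: [[1.0, -0.0, 0.0], [-0.0, -0.0, 1.0], [-0.0, -1.0, -0.0]]
wrist_force: [-0.0, -0.3, -2.5]
opening: 0.0185
```

Run:
```python
from h import *
o=r.get_obs();print(o['time_s'],o['tcp_pos'],o['opening'],o['wrist_force'],o['wrist_torque'])
```

```text
4.4 [0.49343982 0.38485233 0.12294306] 0.018478745531603117 [-0.04418652 -0.33936133 -2.50835187] [0.03456795 0.00884635 0.04454583]
```

No contact so far; 14 mm to go, gently.

Call:
carry_out(deltas=[[[0,0.004,0,0,0,0,0.01],[0,0.008,0,0,0,0,0.01],[0,0.011,0,0,0,0,0.01],[0,0.013,0,0,0,0,0.01],[0,0.0138,0,0,0,0,0.01],[0,0.0138,0,0,0,0,0.01]]])

```text
time_s: 5.0
tcp_pos: [0.4936, 0.3851, 0.1098]
ee_rot: [[1.0, 0.0, 0.0], [-0.0, 0.0, 1.0], [0.0, -1.0, 0.0]]
wrist_force: [-0.4, -0.8, -0.5]
opening: 0.0184
```

Call:
carry_out(deltas=[[[0,0.0007,0,0,0,0,0.01],[0,0.0014,0,0,0,0,0.01],[0,0.0014,0,0,0,0,0.01]]])

```text
time_s: 5.3
tcp_pos: [0.4939, 0.3851, 0.1096]
ee_rot: [[1.0, 0.001, -0.0], [0.0, 0.0, 1.0], [0.001, -1.0, 0.0]]
wrist_force: [-3.8, -4.9, 10.9]
opening: 0.0186
```

Call:
carry_out(deltas=[[[-0.0004,0,-0.0004,0,0,0,0.01],[-0.0008,0,-0.0008,0,0,0,0.01],[-0.0008,0,-0.0008,0,0,0,0.01]]])

```text
time_s: 5.6
tcp_pos: [0.4934, 0.3844, 0.1094]
ee_rot: [[1.0, 0.002, -0.0], [0.0, 0.001, 1.0], [0.002, -1.0, 0.001]]
wrist_force: [-0.5, -2.5, 7.2]
opening: 0.0189
```

Lateral load is gone and vertical support holds: seated. Release, rise, and back off to look.

Call:
carry_out(deltas=[[[0,0,0,0,0,0,0.03],[0,0,0,0,0,0,0.045],[0,0,0,0,0,0,0.06],[0,0,0,0,0,0,0.06],[0,-0.03,0,0,0,0,0.06],[0,-0.07,0,0,0,0,0.06],[0,-0.11,0,0,0,0,0.06],[0,-0.11,-0.04,0,0,0,0.06],[0,-0.11,-0.08,0,0,0,0.06],[0.01,-0.11,-0.12,0,0,0,0.06],[0.01,-0.11,-0.12,0,0,0,0.06]]])

```text
time_s: 6.7
tcp_pos: [0.5034, 0.2608, 0.2184]
ee_rot: [[1.0, 0.0, 0.003], [-0.003, -0.001, 1.0], [0.0, -1.0, -0.001]]
wrist_force: [0.1, 1.2, 0.4]
opening: 0.0606
```

Run:
```python
from h import *
o=r.get_obs();print(o['time_s'],o['tcp_pos'],o['opening'])
c=cam('wrist');sc=cam('scene');d=cam('side')
X=[.4934,.3844,.118]
print([proj(q,X) for q in(c,sc,d)], 'redkit',proj(c,[.585,.186,.056]))
k=lambda im,x,y,w,h,s:cv2.resize(im[y:y+h,x:x+w],None,fx=s,fy=s,interpolation=cv2.INTER_CUBIC)
a=np.hstack([k(d['img'],270,100,80,100,5),k(sc['img'],215,190,80,100,5)])
cv2.imwrite('pics/s3.png',a[:,:,::-1])
cv2.imwrite('pics/w3.png',k(c['img'],200,0,400,300,2)[:,:,::-1])
```

```text
6.7 [0.50340249 0.26077947 0.21835712] 0.060634358378579466
[array([303.32681441,  41.85964695]), array([250.30461876, 220.40078789]), array([288.56385124, 125.4755043 ])] redkit [388.83860227 241.91429344]
```

View pics/s3.png

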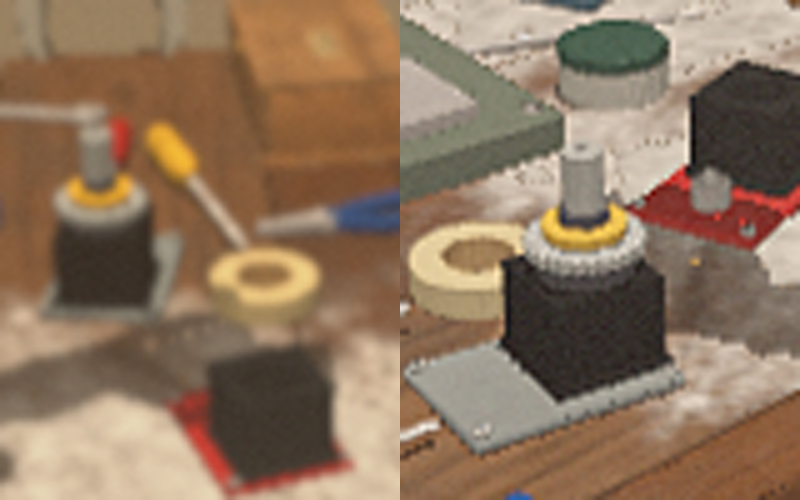

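Yellow sits home and upright in grey (side top at (289,125.4), scene (251,220), as predicted). Now to the red arbor, stopping 36 mm short for a check.

Call:
carry_out(deltas=[[[0.004,0,-0.05,0,0,0,0.06],[0.008,0,-0.1,0,0,0,0.06],[0.012,0,-0.15,0,0,0,0.06],[0.016,0,-0.2,0,0,0,0.06],[0.02,0,-0.25,0,0,0,0.06],[0.024,0,-0.3,0,0,0,0.06],[0.028,0,-0.35,0,0,0,0.06],[0.032,0,-0.4,0,0,0,0.06],[0.036,0,-0.45,0,0,0,0.06],[0.04,0,-0.5,0,0,0,0.06],[0.042,0,-0.523,0,0,0,0.06],[0.042,0,-0.523,0,0,0,0.06]]])

```text
time_s: 8.05
tcp_pos: [0.5453, -0.2607, 0.2175]
ee_rot: [[1.0, -0.0, 0.002], [-0.002, -0.0, 1.0], [-0.0, -1.0, -0.0]]
wrist_force: [0.4, 1.2, 0.2]
opening: 0.0603
```

Run:
```python
from h import *
o=r.get_obs();print(o['time_s'],o['tcp_pos'],o['ee_rot'],o['opening'])
c=cam('wrist')
print('R',proj(c,[.5455,-.2263,.118]),'B',proj(c,[.4759,-.0261,.118]))
k=lambda im,x,y,w,h,s:cv2.resize(im[y:y+h,x:x+w],None,fx=s,fy=s,interpolation=cv2.INTER_CUBIC)
cv2.imwrite('pics/w4.png',k(c['img'],180,0,200,200,3)[:,:,::-1])
```

```text
8.05 [ 0.54525073 -0.26066414  0.21747019] [[ 9.99998362e-01 -1.86916685e-04  1.80001748e-03]
 [-1.80003823e-03 -1.10940705e-04  9.99998374e-01]
 [-1.86716686e-04 -9.99999976e-01 -1.11276981e-04]] 0.06027219645273838
R [317.09511838 156.86720772] B [ 214.80064921 -132.03522266]
```

View pics/w4.png

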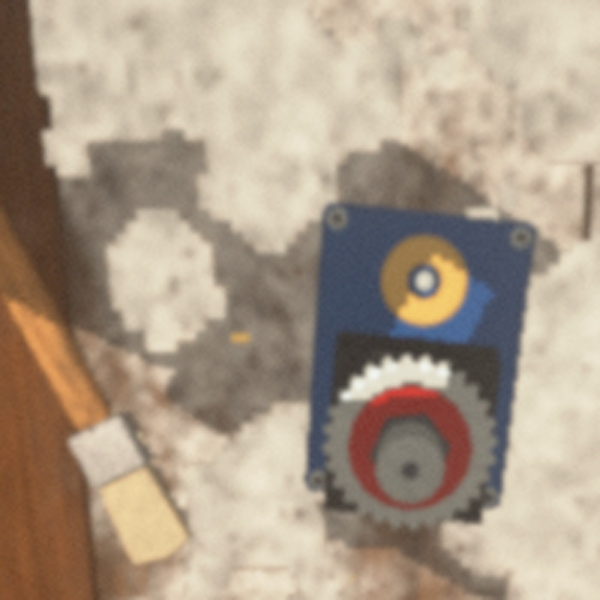

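Red top at (316.5,156.2) vs. predicted (317.1,156.9): good. Grasp.

Call:
carry_out(deltas=[[[0,0,0.0345,0,0,0,0.06],[0,0.04,0.0345,0,0,0,0.06],[0,0.08,0.0345,0,0,0,0.06],[0,0.109,0.0345,0,0,0,0.06],[0,0.109,0.0345,0,0,0,0.06],[0,0.109,0.0345,0,0,0,0.03],[0,0.109,0.0345,0,0,0,0.015],[0,0.109,0.0345,0,0,0,0.01],[0,0.109,0.0345,0,0,0,0.01],[0,0.109,0.0345,0,0,0,0.01],[0,0.109,0.0345,0,0,0,0.01]]], grip_force=30)

```text
time_s: 9.2
tcp_pos: [0.5449, -0.2244, 0.1095]
ee_rot: [[1.0, 0.001, 0.0], [-0.0, -0.0, 1.0], [0.001, -1.0, -0.0]]
wrist_force: [1.6, -0.1, 0.8]
opening: 0.0188
```

Call:
carry_out(deltas=[[[0,-0.01,0,0,0,0,0.01],[0,-0.03,0,0,0,0,0.01],[0,-0.06,0,0,0,0,0.01],[0,-0.1,0,0,0,0,0.01],[0,-0.12,0.01,0,0,0,0.01],[0.005,-0.12,0.05,0,0,0,0.01],[0.01,-0.12,0.1,0,0,0,0.01],[0.02,-0.12,0.15,0,0,0,0.01],[0.03,-0.12,0.2,0,0,0,0.01],[0.03,-0.12,0.2,0,0,0,0.01]]])

```text
time_s: 10.2
tcp_pos: [0.5749, -0.0193, 0.2295]
ee_rot: [[1.0, -0.0, -0.004], [0.004, 0.002, 1.0], [-0.0, -1.0, 0.002]]
wrist_force: [0.0, 0.2, -2.8]
opening: 0.0187
```

Run:
```python
from h import *
o=r.get_obs();print(o['time_s'],o['tcp_pos'],o['ee_rot'],o['opening'],o['wrist_force'])
```

```text
10.2 [ 0.57487691 -0.01926392  0.22952613] [[ 9.99990477e-01 -1.31643229e-04 -4.36220787e-03]
 [ 4.36241000e-03  1.57636405e-03  9.99989242e-01]
 [-1.24765385e-04 -9.99998749e-01  1.57692332e-03]] 0.018721445186975248 [ 0.02700475  0.18352369 -2.7851531 ]
```

Call:
carry_out(deltas=[[[0.003,0,0.05,0,0,0,0.01],[0.006,0,0.1,0,0,0,0.01],[0.009,0,0.15,0,0,0,0.01],[0.011,0,0.195,0,0,0,0.01],[0.011,0,0.206,0,0,0,0.01],[0.011,0.02,0.206,0,0,0,0.01],[0.011,0.04,0.206,0,0,0,0.01],[0.011,0.05,0.206,0,0,0,0.01],[0.011,0.05,0.206,0,0,0,0.01],[0.011,0.05,0.206,0,0,0,0.01]]])

```text
time_s: 11.2
tcp_pos: [0.5861, 0.1814, 0.1799]
ee_rot: [[1.0, 0.001, 0.0], [-0.0, 0.0, 1.0], [0.001, -1.0, 0.0]]
wrist_force: [-0.3, -0.8, -3.4]
opening: 0.0188
```

Run:
```python
from h import *
o=r.get_obs();print(o['time_s'],o['tcp_pos'],o['ee_rot'][0],o['wrist_force'])
c=cam('wrist');sc=cam('scene');d=cam('side')
p=o['tcp_pos'];tip=p-[0,0.0015,.0975]
print('tip',proj(sc,tip),proj(d,tip),'bore',proj(sc,[.585,.186,.056]),proj(d,[.585,.186,.056]))
k=lambda im,x,y,w,h,s:cv2.resize(im[y:y+h,x:x+w],None,fx=s,fy=s,interpolation=cv2.INTER_CUBIC)
cv2.imwrite('pics/s5.png',np.hstack([k(d['img'],285,120,80,100,5),k(sc['img'],250,150,80,100,5)])[:,:,::-1])
```

```text
11.2 [0.58605789 0.18139157 0.17993535] [9.99999697e-01 6.18493713e-04 4.72887794e-04] [-0.32448188 -0.79504496 -3.35925292]
tip [287.79268907 198.37480868] [324.26017714 167.28033425] bore [286.45284653 207.95984197] [323.80610189 174.37813025]
```

View pics/s5.png

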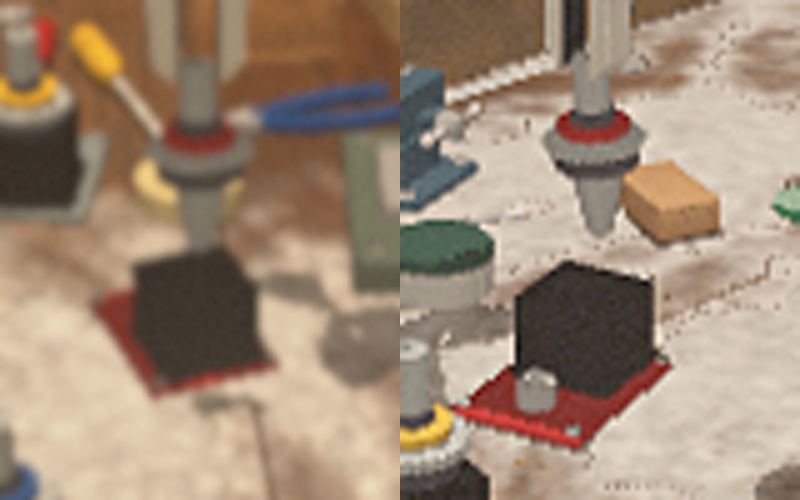

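Run:
```python
from h import *
o=r.get_obs();print(o['time_s'],o['tcp_pos'],o['ee_rot'],o['wrist_force'])
sc=cam('scene');d=cam('side')
p=o['tcp_pos']
for q in (p,p-[0,.0015,.0225],p-[0,.0015,.0975]): print(proj(sc,q),proj(d,q))
```

```text
11.35 [0.58617335 0.18163538 0.18019874] [[ 9.99998803e-01  1.53231633e-03  2.15296107e-04]
 [-2.15803741e-04  3.31127909e-04  9.99999922e-01]
 [ 1.53224492e-03 -9.99998771e-01  3.31458192e-04]] [ 0.4663364   0.63211087 -3.54954055]
[287.18052965 164.59233382] [323.79208516 134.48490678]
[287.6200439  172.45444374] [323.95015748 142.51833651]
[287.69796139 198.29847591] [324.29336051 167.14959915]
```

The tip seems ~2 px off the predicted axis in the scene view; checking for tilt.

Run:
```python
from h import *
sc=cam('scene');d=cam('side');p=r.get_obs()['tcp_pos'];print(p)
out=[]
for c,x,y in((sc,262,158),(d,298,130)):
    k=8;im=cv2.resize(c['img'][y:y+50,x:x+50],None,fx=k,fy=k,interpolation=cv2.INTER_CUBIC)
    f=lambda q:tuple(int(v) for v in (proj(c,q)-[x,y]+.5)*k)
    for dz in(.0,.0315,.0485,.0975):
        cv2.circle(im,f(p-[0,0,dz]),3,(0,255,0),-1)
    out.append(im)
cv2.imwrite('pics/z6.png',np.hstack(out)[:,:,::-1])
```

```text
[0.58580069 0.18173904 0.1795295 ]
```

View pics/z6.png

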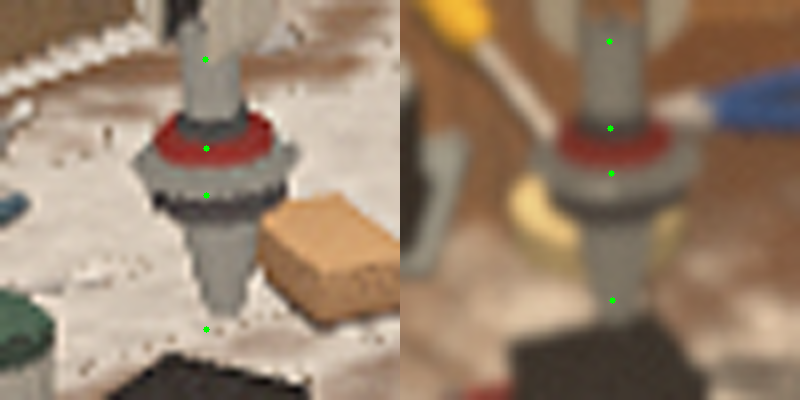

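Run:
```python
from h import *
sc=cam('scene');d=cam('side');p=r.get_obs()['tcp_pos']
X,e=tri([(sc,(289.2,196.3)),(d,(324.5,168.9))]);print(X,e,X-p)
# expected tip px for tilt angles about tool x through the TCP
for a in(0,2,4,6,8):
    q=p-.0975*np.array([0,np.sin(np.radians(a)),np.cos(np.radians(a))]);print(a,proj(sc,q),proj(d,q))
```

```text
[0.58734406 0.17137847 0.08409111] [np.float64(0.002066036159424001), np.float64(0.0020660361594240606)] [ 0.00160409 -0.0103555  -0.0952261 ]
0 [287.37896107 198.80309892] [324.08895372 167.13962634]
2 [288.29128285 198.43909357] [324.19618729 167.75341322]
4 [289.19931705 198.03687443] [324.30332547 168.33210793]
6 [290.10208841 197.59707385] [324.4102551  168.87481956]
8 [290.99863685 197.12035494] [324.51686132 169.38067589]
```

The arbor swung ~5° about the pad axis during the fast +y travel. I'll straighten it by tilting the tool +5° about x while lowering, with a firmer grip, and travel more gently next time.

Call:
carry_out(deltas=[[[-0.0005,0,0.002,2.5,0,0,0.01],[-0.001,0,0.0054,5,0,0,0.01],[-0.001,0,0.0054,5,0,0,0.01],[-0.001,0,0.0054,5,0,0,0.01]]], grip_force=50)

```text
time_s: 12.05
tcp_pos: [0.5847, 0.1869, 0.1792]
ee_rot: [[1.0, 0.0, 0.0], [-0.0, 0.086, 0.996], [0.0, -0.996, 0.086]]
wrist_force: [-0.2, 0.1, -3.3]
opening: 0.0182
```

Run:
```python
from h import *
sc=cam('scene');d=cam('side');p=r.get_obs()['tcp_pos'];print(p,r.get_obs()['ee_rot'])
out=[]
for c,x,y in((sc,262,158),(d,298,130)):
    k=8;im=cv2.resize(c['img'][y:y+50,x:x+50],None,fx=k,fy=k,interpolation=cv2.INTER_CUBIC)
    f=lambda q:tuple(int(v) for v in (proj(c,q)-[x,y]+.5)*k)
    for dz in(.0,.0315,.0485,.0975):
        cv2.circle(im,f(p-[0,0,dz]),3,(0,255,0),-1)
    out.append(im)
cv2.imwrite('pics/z7.png',np.hstack(out)[:,:,::-1])
```

```text
[0.58471728 0.18715418 0.17917106] [[ 9.99999973e-01  5.14453751e-05 -2.24868536e-04]
 [ 2.19596334e-04  8.62086987e-02  9.96277076e-01]
 [ 7.06394717e-05 -9.96277099e-01  8.62086851e-02]]
```

View pics/z7.png

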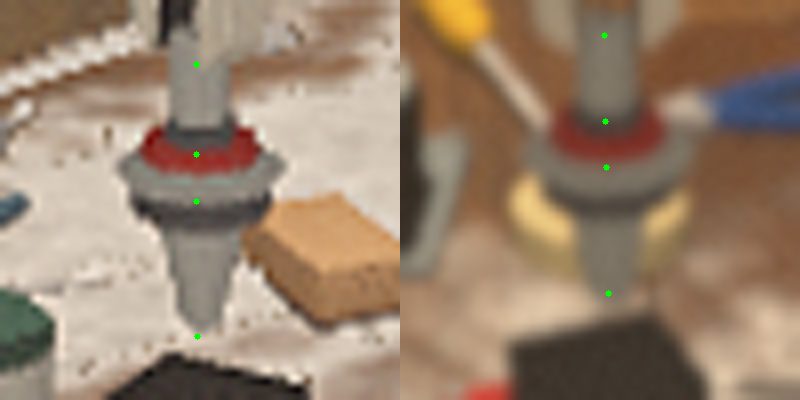

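Upright now (scene tip (197,330) on the predicted axis). Lower straight down (compensated axes).

Call:
carry_out(deltas=[[[0,0.0199,-0.0017,0,0,0,0.01],[0,0.0398,-0.0035,0,0,0,0.01],[0,0.05,-0.0043,0,0,0,0.01],[0,0.0558,-0.0048,0,0,0,0.01],[0,0.0598,-0.0052,0,0,0,0.01],[0,0.0637,-0.0055,0,0,0,0.01],[0,0.0667,-0.0058,0,0,0,0.01],[0,0.0677,-0.0059,0,0,0,0.01],[0,0.0677,-0.0059,0,0,0,0.01]]])

```text
time_s: 13.05
tcp_pos: [0.5848, 0.1871, 0.1113]
ee_rot: [[1.0, 0.0, -0.0], [-0.0, 0.087, 0.996], [0.0, -0.996, 0.087]]
wrist_force: [-0.1, 0.2, -3.8]
opening: 0.018
```

Call:
carry_out(deltas=[[[0,0.0007,0,0,0,0,0.01],[0,0.0014,-0.0001,0,0,0,0.01],[0,0.002,-0.0002,0,0,0,0.01],[0,0.002,-0.0002,0,0,0,0.01]]])

```text
time_s: 13.45
tcp_pos: [0.585, 0.1871, 0.1102]
ee_rot: [[1.0, 0.001, -0.0], [0.0, 0.087, 0.996], [0.001, -0.996, 0.087]]
wrist_force: [-3.5, -1.3, 5.9]
opening: 0.0183
```

Call:
carry_out(deltas=[[[-0.0006,0.0004,0,0,0,0,0.01],[-0.0006,0.0006,0,0,0,0,0.01],[-0.0006,0.0006,0,0,0,0,0.01]]])

```text
time_s: 13.75
tcp_pos: [0.5849, 0.1871, 0.1101]
ee_rot: [[1.0, 0.002, -0.0], [-0.0, 0.087, 0.996], [0.002, -0.996, 0.087]]
wrist_force: [-3.2, -2.4, 9.1]
opening: 0.0177
```

Seated. Release, rise, level the tool.

Call:
carry_out(deltas=[[[0,0,0,0,0,0,0.03],[0,0,0,0,0,0,0.045],[0,0,0,0,0,0,0.06],[0,0,0,0,0,0,0.06],[0,-0.0299,0.0026,0,0,0,0.06],[0,-0.0697,0.0061,0,0,0,0.06],[0,-0.1086,0.0095,-2,0,0,0.06],[0,-0.1086,0.0095,-5,0,0,0.06],[0,-0.1086,0.0095,-5,0,0,0.06]]])

```text
time_s: 14.65
tcp_pos: [0.5843, 0.188, 0.2184]
ee_rot: [[1.0, 0.002, -0.001], [0.001, -0.0, 1.0], [0.002, -1.0, -0.0]]
wrist_force: [0.1, 0.2, -0.7]
opening: 0.0599
```

Call:
carry_out(deltas=[[[-0.02,0,-0.045,0,0,0,0.06],[-0.04,0,-0.09,0,0,0,0.06],[-0.06,0,-0.135,0,0,0,0.06],[-0.08,0,-0.18,0,0,0,0.06],[-0.1,0,-0.225,0,0,0,0.06],[-0.109,0,-0.249,0,0,0,0.06],[-0.109,0,-0.249,0,0,0,0.06],[-0.109,0,-0.249,0,0,0,0.06],[-0.109,0,-0.249,0,0,0,0.06]]])

```text
time_s: 15.55
tcp_pos: [0.4752, -0.0611, 0.2171]
ee_rot: [[1.0, -0.001, -0.001], [0.001, 0.001, 1.0], [-0.001, -1.0, 0.001]]
wrist_force: [-0.2, 0.5, -0.5]
opening: 0.0599
```

Run:
```python
from h import *
o=r.get_obs();print(o['time_s'],o['tcp_pos'],o['ee_rot'],o['opening'])
c=cam('wrist');sc=cam('scene');d=cam('side')
print('B',proj(c,[.4759,-.0261,.118]),'R top',proj(sc,[.585,.186,.118]),proj(d,[.585,.186,.118]))
k=lambda im,x,y,w,h,s:cv2.resize(im[y:y+h,x:x+w],None,fx=s,fy=s,interpolation=cv2.INTER_CUBIC)
cv2.imwrite('pics/m8.png',np.hstack([k(c['img'],270,110,80,80,5),k(d['img'],300,140,50,80,5)[:400],k(sc['img'],267,175,30,80,5)])[:,:,::-1])
```

```text
15.55 [ 0.47517008 -0.06107915  0.21708879] [[ 9.99999622e-01 -6.21118125e-04 -6.08872027e-04]
 [ 6.09401718e-04  8.52969141e-04  9.99999451e-01]
 [-6.20598435e-04 -9.99999443e-01  8.53347329e-04]] 0.059856642030893505
B [317.81722409 156.31911149] R top [286.36568555 186.96746406] [323.5135899  154.76829476]
```

View pics/m8.png

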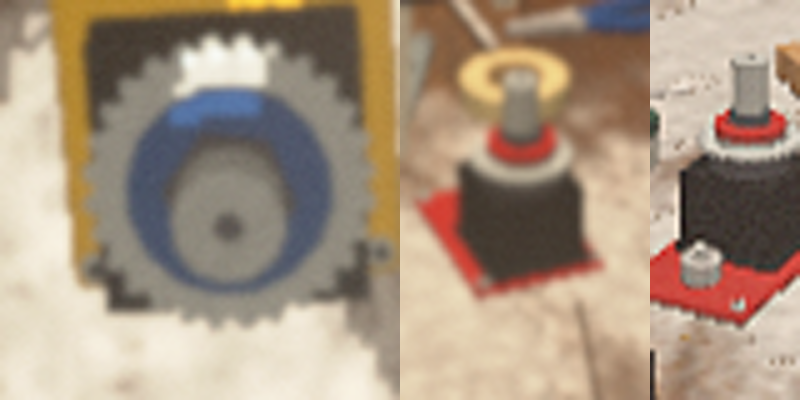

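Red is home (side top (323.6,154.6), scene (286,187), as predicted). Blue's top at (315.2,155) vs (317.8,156.3) → about 2 mm in −x, 1 mm in +y; corrected grasp.

Call:
carry_out(deltas=[[[-0.001,0,0.036,0,0,0,0.06],[-0.001,0.04,0.036,0,0,0,0.06],[-0.001,0.08,0.036,0,0,0,0.06],[-0.001,0.108,0.036,0,0,0,0.06],[-0.001,0.108,0.036,0,0,0,0.06],[-0.001,0.108,0.036,0,0,0,0.03],[-0.001,0.108,0.036,0,0,0,0.015],[-0.001,0.108,0.036,0,0,0,0.01],[-0.001,0.108,0.036,0,0,0,0.01],[-0.001,0.108,0.036,0,0,0,0.01],[-0.001,0.108,0.036,0,0,0,0.01]]], grip_force=60)

```text
time_s: 16.8
tcp_pos: [0.4741, -0.0259, 0.1099]
ee_rot: [[1.0, 0.0, 0.0], [-0.0, -0.0, 1.0], [0.0, -1.0, -0.0]]
wrist_force: [-1.7, 0.2, 3.8]
opening: 0.0184
```

Call:
carry_out(deltas=[[[0,-0.003,0,0,0,0,0.01],[0,-0.01,0,0,0,0,0.01],[0,-0.02,0,0,0,0,0.01],[0,-0.035,0,0,0,0,0.01],[0,-0.05,0,0,0,0,0.01],[0,-0.065,0,0,0,0,0.01],[0,-0.08,0,0,0,0,0.01],[0,-0.09,0,0,0,0,0.01],[0,-0.097,0,0,0,0,0.01],[0,-0.1,0,0,0,0,0.01],[0,-0.1,0,0,0,0,0.01]]])

```text
time_s: 17.9
tcp_pos: [0.4741, -0.0258, 0.2096]
ee_rot: [[1.0, 0.0, 0.0], [-0.0, 0.0, 1.0], [0.0, -1.0, 0.0]]
wrist_force: [1.0, 0.0, -3.0]
opening: 0.0174
```

Call:
carry_out(deltas=[[[0.001,0,-0.003,0,0,0,0.01],[0.003,0,-0.009,0,0,0,0.01],[0.007,0,-0.018,0,0,0,0.01],[0.011,0,-0.03,0,0,0,0.01],[0.016,0,-0.045,0,0,0,0.01],[0.021,0,-0.06,0,0,0,0.01],[0.026,0,-0.075,0,0,0,0.01],[0.031,0,-0.087,0,0,0,0.01],[0.034,0,-0.094,0,0,0,0.01],[0.0355,0,-0.099,0,0,0,0.01],[0.036,0,-0.1,0,0,0,0.01],[0.036,0,-0.1,0,0,0,0.01]]])

```text
time_s: 19.1
tcp_pos: [0.51, -0.1257, 0.2096]
ee_rot: [[1.0, -0.0, -0.0], [0.0, 0.0, 1.0], [-0.0, -1.0, 0.0]]
wrist_force: [-0.2, 0.3, -2.4]
opening: 0.0175
```

Call:
carry_out(deltas=[[[0.001,0,-0.003,0,0,0,0.01],[0.003,0,-0.009,0,0,0,0.01],[0.007,0,-0.018,0,0,0,0.01],[0.011,0,-0.03,0,0,0,0.01],[0.016,0,-0.045,0,0,0,0.01],[0.021,0,-0.06,0,0,0,0.01],[0.026,0,-0.075,0,0,0,0.01],[0.031,0,-0.087,0,0,0,0.01],[0.034,0,-0.094,0,0,0,0.01],[0.0355,0,-0.099,0,0,0,0.01],[0.0355,0,-0.1,0,0,0,0.01],[0.0355,0,-0.1,0,0,0,0.01]]])

```text
time_s: 20.3
tcp_pos: [0.5455, -0.2256, 0.2095]
ee_rot: [[1.0, -0.0, -0.0], [0.0, 0.0, 1.0], [-0.0, -1.0, 0.0]]
wrist_force: [-0.5, -0.2, -3.0]
opening: 0.0179
```

```bash
cat > t.py <<'E'
# tilt check without viewing: fit tilt by silhouette difference against the empty-scene column midpoints
from h import *
o=r.get_obs();p=o['tcp_pos'];print(o['time_s'],p,o['ee_rot'][1],o['wrist_force'],o['opening'])
d=cam('side');sc=cam('scene')
for n,c in(('scene',sc),('side',d)):
    print(n,'tcp',proj(c,p),'tip',proj(c,p-[0,0,.0975]))
out=[]
for c in(sc,d):
    u,v=proj(c,p-[0,0,.05]);x,y=int(u)-25,int(v)-25
    k=8;im=cv2.resize(c['img'][y:y+50,x:x+50],None,fx=k,fy=k,interpolation=cv2.INTER_CUBIC)
    f=lambda q:tuple(int(w) for w in (proj(c,q)-[x,y]+.5)*k)
    for dz in(.0,.0315,.0485,.0975): cv2.circle(im,f(p-[0,0,dz]),3,(0,255,0),-1)
    out.append(im)
cv2.imwrite('pics/z9.png',np.hstack(out)[:,:,::-1])
E
python3 t.py
```

```text
20.3 [ 0.54546878 -0.22561561  0.20952912] [9.85266211e-05 2.14130627e-04 9.99999972e-01] [-0.52255752 -0.16124093 -2.99680983] 0.01792100366774032
scene tcp [391.34062032 129.16537379] tip [388.7943951  158.80075413]
side tcp [320.2629826  224.99921213] tip [321.2097964  265.87131477]
```

View pics/z9.png

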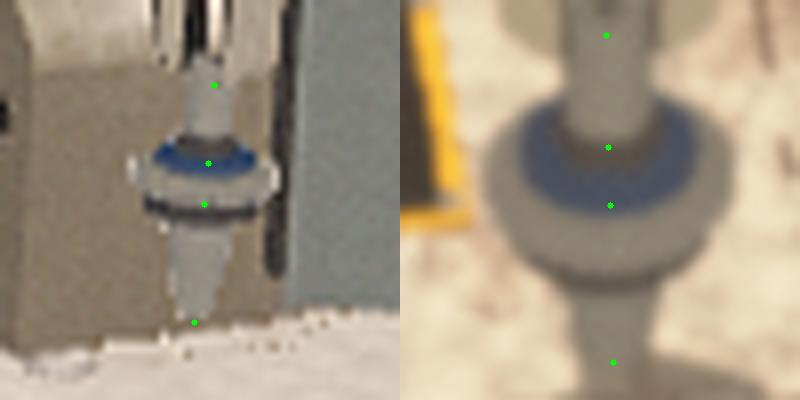

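Blue hangs upright (scene tip (194,318) on the predicted axis). Lower into the blue kit.

Call:
carry_out(deltas=[[[0,0.01,-0.0005,0,0,0,0.01],[0,0.025,-0.0005,0,0,0,0.01],[0,0.04,-0.0005,0,0,0,0.01],[0,0.055,-0.0005,0,0,0,0.01],[0,0.07,-0.0005,0,0,0,0.01],[0,0.08,-0.0005,0,0,0,0.01],[0,0.087,-0.0005,0,0,0,0.01],[0,0.092,-0.0005,0,0,0,0.01],[0,0.096,-0.0005,0,0,0,0.01],[0,0.098,-0.0005,0,0,0,0.01],[0,0.098,-0.0005,0,0,0,0.01]]])

```text
time_s: 21.5
tcp_pos: [0.5456, -0.2263, 0.1116]
ee_rot: [[1.0, 0.0, 0.0], [-0.0, -0.0, 1.0], [0.0, -1.0, -0.0]]
wrist_force: [0.0, 1.4, -2.9]
opening: 0.0179
```

Call:
carry_out(deltas=[[[0,0.0007,0,0,0,0,0.01],[0,0.0014,0,0,0,0,0.01],[0,0.002,0,0,0,0,0.01],[0,0.002,0,0,0,0,0.01]]])

```text
time_s: 21.9
tcp_pos: [0.5457, -0.2264, 0.11]
ee_rot: [[1.0, 0.0, 0.0], [-0.0, -0.0, 1.0], [0.0, -1.0, -0.0]]
wrist_force: [-1.5, 1.0, 1.4]
opening: 0.0181
```

Call:
carry_out(deltas=[[[0,0.0004,0,0,0,0,0.01],[0,0.0007,0,0,0,0,0.01],[0,0.0007,0,0,0,0,0.01]]])

```text
time_s: 22.2
tcp_pos: [0.5457, -0.2265, 0.1099]
ee_rot: [[1.0, 0.001, -0.0], [0.0, -0.0, 1.0], [0.001, -1.0, -0.0]]
wrist_force: [-3.8, 1.4, 9.3]
opening: 0.0178
```

Seated at exactly the grasp height. Release and go to the yellow arbor in the grey stand.

Call:
carry_out(deltas=[[[0,0,0,0,0,0,0.03],[0,0,0,0,0,0,0.045],[0,0,0,0,0,0,0.06],[0,0,0,0,0,0,0.06],[0,-0.03,0,0,0,0,0.06],[0,-0.07,0,0,0,0,0.06],[0,-0.11,0,0,0,0,0.06],[-0.01,-0.11,0.045,0,0,0,0.06],[-0.015,-0.11,0.09,0,0,0,0.06],[-0.02,-0.11,0.135,0,0,0,0.06],[-0.025,-0.11,0.18,0,0,0,0.06],[-0.025,-0.11,0.18,0,0,0,0.06]]])

```text
time_s: 23.4
tcp_pos: [0.5199, -0.0423, 0.219]
ee_rot: [[1.0, -0.0, -0.004], [0.004, 0.001, 1.0], [-0.0, -1.0, 0.001]]
wrist_force: [0.2, -0.6, -0.2]
opening: 0.0599
```

Call:
carry_out(deltas=[[[-0.003,0,0.045,0,0,0,0.06],[-0.006,0,0.09,0,0,0,0.06],[-0.009,0,0.135,0,0,0,0.06],[-0.012,0,0.18,0,0,0,0.06],[-0.015,0,0.225,0,0,0,0.06],[-0.018,0,0.27,0,0,0,0.06],[-0.021,0,0.315,0,0,0,0.06],[-0.024,0,0.36,0,0,0,0.06],[-0.027,0,0.39,0,0,0,0.06],[-0.027,0,0.395,0,0,0,0.06],[-0.027,0,0.395,0,0,0,0.06],[-0.027,0,0.395,0,0,0,0.06]]])

```text
time_s: 24.6
tcp_pos: [0.494, 0.3475, 0.2188]
ee_rot: [[1.0, -0.0, 0.001], [-0.001, -0.0, 1.0], [-0.0, -1.0, -0.0]]
wrist_force: [0.2, -0.4, -0.6]
opening: 0.0601
```

Run:
```python
from h import *
o=r.get_obs();print(o['time_s'],o['tcp_pos'],o['ee_rot'],o['opening'])
c=cam('wrist');pr=proj(c,[.4934,.3844,.118]);print(pr)
x,y=int(pr[0])-30,max(0,int(pr[1])-30)
g=cv2.cvtColor(c['img'],cv2.COLOR_RGB2HSV)
m=((g[...,0]>18)&(g[...,0]<32)&(g[...,1]>130))
s=m[y:y+60,x:x+60];q=np.argwhere(s);print('collar px mean',q.mean(0)[::-1]+[x,y],len(q),'pred',proj(c,[.4934,.3844,.081]))
d=cam('side');pb=proj(d,[.5455,-.2263,.118]);sc=cam('scene');print(pb,proj(sc,[.5455,-.2263,.118]))
k=lambda im,x,y,w,h,s:cv2.resize(im[y:y+h,x:x+w],None,fx=s,fy=s,interpolation=cv2.INTER_CUBIC)
cv2.imwrite('pics/m10.png',np.hstack([k(c['img'],x,y,60,60,5),k(d['img'],295,250,60,60,5),k(sc['img'],370,145,40,60,5)])[:,:,::-1])
```

```text
24.6 [0.49395164 0.34750053 0.21877483] [[ 9.99999660e-01 -1.77428508e-04  8.05448958e-04]
 [-8.05520566e-04 -4.03885114e-04  9.99999594e-01]
 [-1.77103127e-04 -9.99999903e-01 -4.04027899e-04]] 0.06011765043027528
[316.19730441 153.55781845]
collar px mean [315.64389535 144.80668605] 688 pred [316.2446362  146.97183513]
[321.20268938 263.8168639 ] [389.06473621 156.9804329 ]
```

Collar is where expected (u 315.6 vs 316.2). Grasp yellow at the height it was left.

Call:
carry_out(deltas=[[[-0.0006,0,0.037,0,0,0,0.06],[-0.0006,0.04,0.037,0,0,0,0.06],[-0.0006,0.08,0.037,0,0,0,0.06],[-0.0006,0.1095,0.037,0,0,0,0.06],[-0.0006,0.1095,0.037,0,0,0,0.06],[-0.0006,0.1095,0.037,0,0,0,0.03],[-0.0006,0.1095,0.037,0,0,0,0.015],[-0.0006,0.1095,0.037,0,0,0,0.01],[-0.0006,0.1095,0.037,0,0,0,0.01],[-0.0006,0.1095,0.037,0,0,0,0.01],[-0.0006,0.1095,0.037,0,0,0,0.01]]], grip_force=60)

```text
time_s: 25.85
tcp_pos: [0.4931, 0.3858, 0.1098]
ee_rot: [[1.0, 0.001, -0.0], [0.0, 0.0, 1.0], [0.001, -1.0, 0.0]]
wrist_force: [-1.5, -1.0, 1.8]
opening: 0.0185
```

Call:
carry_out(deltas=[[[0,-0.003,0,0,0,0,0.01],[0,-0.01,0,0,0,0,0.01],[0,-0.02,0,0,0,0,0.01],[0,-0.035,0,0,0,0,0.01],[0,-0.05,0,0,0,0,0.01],[0,-0.065,0,0,0,0,0.01],[0,-0.08,0,0,0,0,0.01],[0,-0.09,0,0,0,0,0.01],[0,-0.097,0,0,0,0,0.01],[0,-0.1,0,0,0,0,0.01],[0,-0.1,0,0,0,0,0.01]]])

```text
time_s: 26.95
tcp_pos: [0.4929, 0.3857, 0.2094]
ee_rot: [[1.0, -0.0, -0.0], [0.0, -0.0, 1.0], [-0.0, -1.0, -0.0]]
wrist_force: [-0.7, 0.4, -3.0]
opening: 0.0176
```

Call:
carry_out(deltas=[[[0,0,-0.002,0,0,0,0.01],[0,0,-0.006,0,0,0,0.01],[-0.001,0,-0.012,0,0,0,0.01],[-0.001,0,-0.02,0,0,0,0.01],[-0.0015,0,-0.032,0,0,0,0.01],[-0.002,0,-0.046,0,0,0,0.01],[-0.003,0,-0.061,0,0,0,0.01],[-0.004,0,-0.076,0,0,0,0.01],[-0.005,0,-0.091,0,0,0,0.01],[-0.005,0,-0.106,0,0,0,0.01],[-0.006,0,-0.121,0,0,0,0.01],[-0.007,0,-0.136,0,0,0,0.01]]])

```text
time_s: 28.15
tcp_pos: [0.4859, 0.2484, 0.2094]
ee_rot: [[1.0, 0.0, 0.0], [-0.0, 0.0, 1.0], [0.0, -1.0, 0.0]]
wrist_force: [0.1, 0.7, -2.6]
opening: 0.0179
```

Call:
carry_out(deltas=[[[-0.0005,0,-0.015,0,0,0,0.01],[-0.001,0,-0.03,0,0,0,0.01],[-0.002,0,-0.045,0,0,0,0.01],[-0.0025,0,-0.06,0,0,0,0.01],[-0.003,0,-0.075,0,0,0,0.01],[-0.004,0,-0.09,0,0,0,0.01],[-0.0045,0,-0.105,0,0,0,0.01],[-0.005,0,-0.12,0,0,0,0.01],[-0.006,0,-0.135,0,0,0,0.01],[-0.0065,0,-0.15,0,0,0,0.01]]])

```text
time_s: 29.15
tcp_pos: [0.4794, 0.0984, 0.2094]
ee_rot: [[1.0, -0.0, 0.0], [-0.0, -0.0, 1.0], [-0.0, -1.0, -0.0]]
wrist_force: [-0.5, 0.3, -3.0]
opening: 0.0178
```

Call:
carry_out(deltas=[[[-0.0005,0,-0.015,0,0,0,0.01],[-0.001,0,-0.03,0,0,0,0.01],[-0.002,0,-0.045,0,0,0,0.01],[-0.0025,0,-0.06,0,0,0,0.01],[-0.003,0,-0.075,0,0,0,0.01],[-0.0035,0,-0.09,0,0,0,0.01],[-0.004,0,-0.102,0,0,0,0.01],[-0.0045,0,-0.112,0,0,0,0.01],[-0.005,0,-0.119,0,0,0,0.01],[-0.0053,0,-0.123,0,0,0,0.01],[-0.0053,0,-0.1245,0,0,0,0.01],[-0.0053,0,-0.1245,0,0,0,0.01]]])

```text
time_s: 30.35
tcp_pos: [0.4742, -0.0247, 0.2094]
ee_rot: [[1.0, -0.0, -0.0], [0.0, 0.0, 1.0], [-0.0, -1.0, 0.0]]
wrist_force: [0.7, -0.5, -2.7]
opening: 0.0177
```

```bash
python3 t.py
```

```text
30.35 [ 0.47418442 -0.02473123  0.20937457] [8.83487394e-05 9.09334171e-05 9.99999992e-01] [ 0.73910715 -0.53153024 -2.68235037] 0.017665901274386903
scene tcp [369.72379609 147.48647514] tip [367.4699143  180.44818792]
side tcp [279.17254662 167.58022146] tip [282.53384952 204.89101399]
```

Call:
carry_out(deltas=[[[0,0.01,0,0,0,0,0.01],[0,0.025,0,0,0,0,0.01],[0,0.04,0,0,0,0,0.01],[0,0.052,0,0,0,0,0.01],[0,0.06,0,0,0,0,0.01],[0,0.068,0,0,0,0,0.01],[0,0.074,0,0,0,0,0.01],[0,0.08,0,0,0,0,0.01],[0,0.084,0,0,0,0,0.01],[0,0.084,0,0,0,0,0.01]]])

```text
time_s: 31.45
tcp_pos: [0.474, -0.0248, 0.125]
ee_rot: [[1.0, -0.001, 0.0], [-0.0, 0.0, 1.0], [-0.001, -1.0, 0.0]]
wrist_force: [-0.2, -0.7, -3.3]
opening: 0.0175
```

Call:
carry_out(deltas=[[[0,0.004,0,0,0,0,0.01],[0,0.007,0,0,0,0,0.01],[0,0.01,0,0,0,0,0.01],[0,0.012,0,0,0,0,0.01],[0,0.0135,0,0,0,0,0.01],[0,0.0135,0,0,0,0,0.01]]])

```text
time_s: 32.05
tcp_pos: [0.4741, -0.0248, 0.1117]
ee_rot: [[1.0, -0.0, 0.0], [-0.0, 0.0, 1.0], [-0.0, -1.0, 0.0]]
wrist_force: [-0.7, 0.0, -3.5]
opening: 0.0178
```

Call:
carry_out(deltas=[[[0,0.0007,0,0,0,0,0.01],[0,0.0014,0,0,0,0,0.01],[0,0.002,0,0,0,0,0.01],[0,0.002,0,0,0,0,0.01]]])

```text
time_s: 32.45
tcp_pos: [0.4743, -0.0247, 0.1101]
ee_rot: [[1.0, 0.0, 0.0], [-0.0, 0.0, 1.0], [0.0, -1.0, 0.0]]
wrist_force: [-2.5, 0.8, 1.0]
opening: 0.0178
```

Call:
carry_out(deltas=[[[0,0.0004,0,0,0,0,0.01],[0,0.0007,0,0,0,0,0.01],[0,0.0007,0,0,0,0,0.01]]])

```text
time_s: 32.75
tcp_pos: [0.4745, -0.0245, 0.11]
ee_rot: [[1.0, 0.001, 0.0], [-0.0, 0.0, 1.0], [0.001, -1.0, 0.0]]
wrist_force: [-3.6, 3.2, 10.3]
opening: 0.0179
```

Call:
carry_out(deltas=[[[0,0,0,0,0,0,0.03],[0,0,0,0,0,0,0.045],[0,0,0,0,0,0,0.06],[0,0,0,0,0,0,0.06],[0,-0.03,0,0,0,0,0.06],[0,-0.07,0,0,0,0,0.06],[0,-0.11,0,0,0,0,0.06],[0.01,-0.14,0.04,0,0,0,0.06],[0.02,-0.14,0.08,0,0,0,0.06],[0.02,-0.14,0.08,0,0,0,0.06],[0.02,-0.14,0.08,0,0,0,0.06]]])

```text
time_s: 33.85
tcp_pos: [0.494, 0.0555, 0.2489]
ee_rot: [[1.0, -0.001, -0.002], [0.002, -0.0, 1.0], [-0.001, -1.0, -0.0]]
wrist_force: [-0.0, -0.7, -0.6]
opening: 0.0601
```

Run:
```python
from h import *
o=r.get_obs();print(o['time_s'],o['tcp_pos'],o['opening'],o['wrist_force'])
d=cam('side');sc=cam('scene')
k=lambda im,x,y,w,h,s:cv2.resize(im[y:y+h,x:x+w],None,fx=s,fy=s,interpolation=cv2.INTER_CUBIC)
for n,X in(('Y',[.4741,-.0255,.118]),('B',[.5455,-.2263,.118]),('R',[.585,.186,.118])):
    print(n,proj(sc,X),proj(d,X))
a=k(sc['img'],210,150,200,75,4)
q=[k(d['img'],x,y,66,60,4) for x,y in((252,195),(290,253),(290,145))]
b=np.hstack(q);b=np.hstack([b,np.zeros((b.shape[0],800-b.shape[1],3),np.uint8)])
cv2.imwrite('pics/fin.png',np.vstack([a,b])[:,:,::-1])
```

```text
33.85 [0.49396755 0.0555365  0.24888383] 0.06012340485717843 [-6.60014265e-04 -7.37168746e-01 -5.51642972e-01]
Y [367.7993342  178.37384431] [282.29629642 202.88727737]
B [389.06473621 156.9804329 ] [321.20268938 263.8168639 ]
R [286.36568555 186.96746406] [323.5135899  154.76829476]
```

View pics/fin.png

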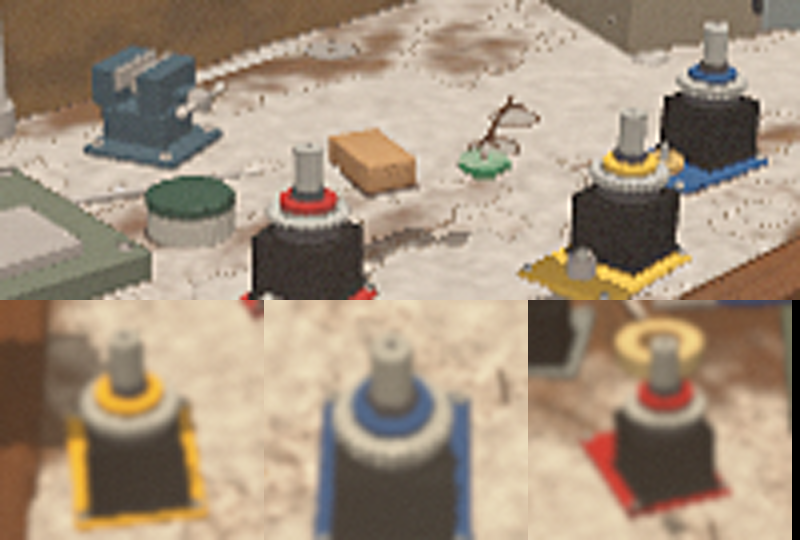

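All three are seated. Their tops appear at the same pixels as at the start (scene crop: red (307,147), yellow (631,113), blue (716,27)), the tin and sanding block haven't moved, and the gripper is clear.

```bash
python3 -c "
from rig import r
print(r.sign_off())"
```

```text
the job is handed in; nothing more can be done
None
```

All three arbors now stand in the kits painted like their collars, and the job was handed in at 33.9 s of the 104 s allowed. I parked yellow in the grey stand, then moved red to the red kit, blue to the blue kit, and yellow from the stand to the yellow kit. Each was lowered until the block carried its weight before I released it; the highest force I read was about 11 N.

**Last checks:** In both camera views, all three journal tops appear within about a pixel of where the seated arbors stood at the start. They look upright and fully home. The tin and sanding block are in their original places, and the gripper was clear with no load.

**What went wrong or was not checked:**
- **Red tilted in transit:** it swung about 5° in the jaws during the first fast travel. I straightened it before lowering, then carried blue and yellow's second move more slowly with a firmer grip. Yellow's first trip, to the stand, may also have tilted slightly.
- **Yellow's last insertion:** I did not check its tilt in a picture before lowering. It gave no contact force until it reached the seat.
- **Blue's position:** the first estimate was about 2 mm off, and I corrected it from the wrist camera before grasping.
- **Brush:** it was not in the final picture. No move went near it below about 80 mm height.

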